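# Load the inspection nest and lock its cover

### The job

Get the inspection nest ready: take the longer black frame from the clear tray and lay it flat between the nest's locating pins, then shut the clear cover fully down over it. Lock the cover by turning both turnbuttons until their noses stand square over its rim. Leave the short frame and everything else on the bench where they are.

Things in the scene. Friction and masses are not known exactly. Their poses are not given: they have to be found in the camera images.
- nest: the inspection nest: fixed aluminium base plate 255 x 230 mm on feet, top 16 mm above the table, with a white backlight panel (top at 18 mm). Origin under its middle on the table, z up; +x points to its hinged side, -x to its free side with the two turnbuttons, y runs along the hinge
- seat (a point): middle of the frame's seat on the backlight panel, 18 mm above the table, axes as the nest's. Around it six bullet-nosed steel pins (8 mm thick, 10 mm tall, upper 5 mm tapered): at x +-32.5, y +-45 mm and at x 0, y +-71.5 mm. The frame lies flat on the panel between them, its length along the nest's y, either end first, 2.5 mm of play all round
- hinge (a point): middle of the cover's hinge axis, 36 mm above the table, at nest x = +102 mm; axes as the nest's, the hinge axis is y. The cover is an aluminium rim with a clear window, 8 mm thick, centred on the axis, 192 mm from the axis to its free edge, 210 mm along the hinge, 280 g. The open cover stands up beyond the seat
- cover (a joint): angle of the hinged cover, rad: 0 fully shut and level (underside 32 mm, top 40 mm above the table), pi/2 upright, more: leaning outward past the hinge, stop at 2.05. A friction hinge (0.34 N m): it stays where it is left, does not fall, and has to be pushed all the way home
- rim_mid (a point): fixed point: the middle of the top of the cover's 20 mm wide free rim when shut; nest x = -80 mm, 40 mm above the table; axes as the nest's
- tab (a point): outer end of the black thumb tab on the middle of the cover's free edge (moves with the cover), 209 mm from the hinge axis. The tab is 36 mm wide, 8 mm thick and stands 17 mm out from the rim
- button_l (a joint): angle of the turnbutton at the nest's +y, rad. 0: nose along the cover's edge, pointing to the nest's +y, clear of the cover. Grows clockwise from above as the nose swings in towards the cover; pi/2: square over the free rim, 2.5 mm above it, overlapping it by 17 mm. Stops at -0.2 and 1.66; 0.06 N m of friction, stays where it is left
- button_l_wing (a point): pivot axis of button_l at mid-height of its wing, 59.5 mm above the table, nest x -111, y +60 mm; turns with it: x along the nose, z up. A flat steel bar (42.5 to 49.5 mm above the table, 14 mm wide, hub 22 mm wide), nose 38 mm and tail 18 mm from the pivot; on it a black wing 36 mm long along the bar, centred 2 mm nose-ward, 9 mm thick, top at 68.5 mm
- button_r (a joint): angle of the turnbutton at the nest's -y, mirror image of button_l, rad. 0: nose along the cover's edge, pointing to the nest's -y. Grows anticlockwise from above as the nose swings in; pi/2: square over the free rim. Same gaps, stops and friction
- button_r_wing (a point): pivot axis of button_r at mid-height of its wing, 59.5 mm above the table, nest x -111, y -60 mm; turns with it: x along the nose, z up. Same shape as button_l
- long_frame: the longer of the two black ribbed plastic frames, 130 x 52 mm, 12 mm high, about 35 g, 3 mm outer walls, stiff enough to be gripped across its 52 mm width. Lies in the clear tray. Origin at the middle of its underside, x along its length, z up
- tray: clear plastic transit tray, fixed, 350 (x) x 300 (y) mm, floor 4 mm thick, rim 14 mm high. Origin under its middle
- short_frame: the shorter black frame, 90 x 52 x 12 mm, in the same tray: leave it. Origin and axes as the long frame's
- cup_fitting: suction-cup fitting standing in the tray, 22 mm across, 42 mm tall: leave it. Origin at the middle of its foot
- caliper: digital caliper lying near the robot, 200 mm long: leave it
- driver: screwdriver, 180 mm long, lying near the robot: leave it
- cleaner: white bottle, 60 mm across, 150 mm tall, far side: leave it. Origin at the middle of its foot
- elbow: small black elbow air fitting, 30 mm, far side: leave it

How it is judged:
By the outcome, as a careful person would: the job done as asked, in the order asked, and still so for the second after the job is handed in, with the robot touching nothing.
It also fails if it takes over 72 s, if anything falls off the work surface, if the arm or the gripper's body presses on something with over 40 N, if the wrist force passes 120 N, or if a joint passes its speed limit or range.

### The arm

A 7-joint arm with a two-finger parallel gripper is mounted at the origin on the work surface. World frame = base frame: x ahead of the robot, y to its left, z up, the work surface at z = 0. Lengths are in mm, angles in rad, forces in N, time in s.
With the tool pointing down it reaches from about 400 to 875 mm from the base axis. Payload 4.4 kg.
Tool frame: the origin (TCP) lies midway between the tips of the shut fingers; the grasp point (between the pads) lies 19 mm behind it; z points along the fingers, y is the line along which they close (so a half turn about z gives the same grasp; the last joint's range is limited). The gripper opens to 85 mm and grips with 20 to 120 N. Pads are 22 mm wide; open, the fingers measure 114 mm over their backs; the gripper's body (76 mm by 85 mm) begins 54 mm behind the grasp point. The pads swing forward as they close: fully open they stand 13 mm farther back than shut.
Start: joints at [1.046, 0.628, 0.038, 1.517, -0.027, 0.996, -0.02], TCP at [287.895, -582.781, 231.313] pointing down, gripper open.
Joint ranges: [-3.06, 3.06], [-0.37, 2.12], [-1.25, 1.32], [0.18, 2.47], [-1.1, 4.24], [0.23, 1.98], [-2.94, 2.94]. Speed limits (rad/s): [2.57, 2.57, 3.14, 3.14, 3.14, 3.14, 3.14].

### API

Orientations are given as [roll, pitch, yaw] about the fixed x, y, z axes, in that order (R = Rz(yaw) Ry(pitch) Rx(roll)).
In Python, from cell import ctrl gives the robot as it stands.
- The arm moves only by the shell command python3 -m handwheel 'ROWS'. ROWS is JSON, a list of rows, each a list of 3 entries, a list of its own where there are three numbers: the turn, a rotation vector about the tool's x, y, z in degrees, then the shift along the tool's x, y, z in m, then the closure, from 0 (fully open) to 1 (shut). A call has 1 to 5 rows; each row shifts and turns the commanded pose from where the row before left it, along the tool's axes as they then stand; what a row does not reach is not made up. A row lasts 1/12 s, in which the tool goes at most 41.7 mm and 7.16 degrees, less where a joint would pass 70% of its speed; a pose out of reach is approached as far as the arm can. A call is refused whole if a number of a shift passes 0.0417 or a number of a turn 7.16, either way. A call with a gripper value outside its range is refused whole. The fingers move at their own pace and stop on an object; the grip force is fixed at half the most. Time passes only in rows, so rows that do not move let the fingers close. It gives the time, the measured TCP pose, the force, the opening and the grip force at its end, in the units of the state.
- ctrl.read_state(): the state, without advancing time (a new reading comes with each control period).
- ctrl.get_image(name): name is "scene" or "top" or "wrist"; returns a dict with "pixels" (420x560x3 uint8, red, green, blue), "fx", "fy", "cx", "cy" (pixels), "pose" (4x4, takes a point from camera to world coordinates); the wrist camera has in their place "T_tool_cam" (4x4, takes a point from camera to tool coordinates, whose origin is the TCP and whose axes are the flange's). Camera axes: x right, y up, looking along -z (the intrinsics and any distortion apply to the point x, -y, -z); pixel columns grow to the right and rows downward; lengths in mm; the calibration is good to about 2 mm. A picture is of the moment at which its call begins: read the wrist's pose just before it. There is no depth.
- ctrl.finish_job(): hands the job in; it is judged then, once.
The state is a dict: "clock": time; "qpos": joint angles; "qd": joint speeds; "tau": joint torques, N m; "eef_pos": TCP position; "tool_rot": TCP orientation; "force": force on the tool from outside, world axes, zero at the start; "torque": the same for the moment, N m; "width": finger opening in mm; "gripper_force": force on a finger pad.
Only numpy, scipy, OpenCV 4.12 (cv2) and the standard library are available. Lean on these libraries where they do the work, as an engineer would, in place of code of your own. Each camera call takes 0.05 s, during which the arm holds its last target. There are 200 camera calls.

## Working session

There is one attempt and no reset: what is moved stays moved. The work goes in short steps, Python scripts to look and compute and a shell command to move; the robot and the scene stay as the last step left them, time stands still between calls to the robot, and variables do not carry over. Pictures are saved under pics/ and viewed, at most 10 in all, crops included, and the job is handed in when it is done.

```bash
ls; mkdir -p pics; cat > h.py <<'E'
import numpy as np, cv2
from cell import ctrl
from scipy.spatial.transform import Rotation as R
def img(n):
    s=ctrl.read_state(); d=ctrl.get_image(n); 
    if n=="wrist":
        T=np.eye(4); T[:3,:3]=R.from_euler('xyz',s['tool_rot']).as_matrix(); T[:3,3]=s['eef_pos']
        d['pose']=T@np.array(d['T_tool_cam'])
    d['pose']=np.array(d['pose']); return d
def save(d,f): cv2.imwrite('pics/'+f,cv2.cvtColor(d['pixels'],cv2.COLOR_RGB2BGR))
def ray(d,u,v,z):
    p=d['pose']; r=p[:3,:3]@np.array([(u-d['cx'])/d['fx'],-(v-d['cy'])/d['fy'],-1]); o=p[:3,3]
    return o+r*(z-o[2])/r[2]
def proj(d,P):
    p=d['pose']; c=p[:3,:3].T@(np.array(P)-p[:3,3]); return d['cx']+d['fx']*c[0]/-c[2], d['cy']-d['fy']*c[1]/-c[2]
E
python3 - <<'E'
from h import *
s=ctrl.read_state(); print(s)
for n in ("top","scene"):
    d=img(n); save(d,n+'0.png'); print({k:(v if k!='pixels' else 0) for k,v in d.items()})
E
```

```text
pics
{'clock': 0.0, 'qpos': array([ 1.04622555,  0.629366  ,  0.03843071,  1.51835465, -0.02699335,
        0.99625948, -0.01997529]), 'qd': array([-2.62111513e-05, -2.26256031e-04, -1.70491617e-03, -2.80912719e-04,
       -1.95608499e-04,  1.18759956e-03,  1.61441546e-04]), 'tau': array([-8.84654110e-04, -5.63408732e+01,  1.22605383e+00, -1.93453932e+01,
        1.09479626e-02,  1.01839119e-02,  1.93110475e-05]), 'eef_pos': array([ 287.61202376, -582.22948566,  230.38025028]), 'tool_rot': array([-3.13972304e+00,  2.41449039e-05,  4.58808522e-01]), 'force': array([ 0.02241824, -0.15024387,  0.2103092 ]), 'torque': array([ 0.05333006,  0.00402425, -0.00890278]), 'gripper_force': 0.0, 'width': 85.43474732342436}
{'pixels': 0, 'fx': 533.8768343740073, 'fy': 533.8768343740073, 'cx': 277.53026187138, 'cy': 202.55288200887773, 'pose': array([[ 7.32456936e-03,  9.93879950e-01, -1.10222486e-01,
         3.32005218e+02],
       [-9.99962330e-01,  7.79320936e-03,  3.82155307e-03,
         4.29016779e+01],
       [ 4.65715188e-03,  1.10190343e-01,  9.93899592e-01,
         1.68470717e+03],
       [ 0.00000000e+00,  0.00000000e+00,  0.00000000e+00,
         1.00000000e+00]])}
{'pixels': 0, 'fx': 428.0353527478736, 'fy': 428.0353527478736, 'cx': 289.162236605442, 'cy': 211.36131165216338, 'pose': array([[ 4.38106028e-01, -6.88404393e-01,  5.78067902e-01,
         1.10657198e+03],
       [ 8.98891650e-01,  3.40890773e-01, -2.75294899e-01,
        -2.26808946e+02],
       [-7.54379575e-03,  6.40228765e-01,  7.68147264e-01,
         8.59387510e+02],
       [ 0.00000000e+00,  0.00000000e+00,  0.00000000e+00,
         1.00000000e+00]])}
```

View pics/top0.png

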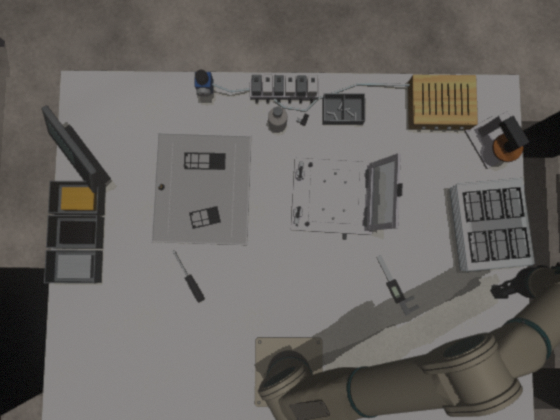

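View pics/scene0.png

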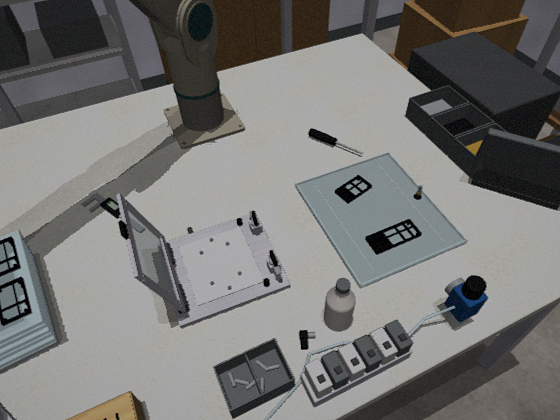

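Top view: the nest is centred near (335,195) with its hinge on the right (nest +x is about world -y). The buttons are near (299,170) and (298,212). The long frame is at (205,161) and the short one at (205,217). The cover stands open and leans outward.

```bash
python3 - <<'E'
from h import *
d=img("top"); g=cv2.cvtColor(d['pixels'],cv2.COLOR_RGB2GRAY)
def comps(x0,y0,x1,y1,th,z,amin,amax):
    m=(g[y0:y1,x0:x1]<th).astype(np.uint8)
    n,l,st,c=cv2.connectedComponentsWithStats(m,connectivity=8)
    for i in range(1,n):
        if amin<=st[i,4]<=amax:
            P=ray(d,c[i][0]+x0,c[i][1]+y0,z); print((c[i]+[x0,y0]).round(1),st[i],P.round(1))
print('pins');comps(305,165,370,228,120,23,2,60)
m=np.zeros_like(g); m[150:175,178:232]=(g[150:175,178:232]<70); 
pts=cv2.findNonZero(m); r=cv2.minAreaRect(pts); print(r)
b=cv2.boxPoints(r); W=np.array([ray(d,u,v,16) for u,v in b]); print(W.round(1),W.mean(0))
x=d['pixels'][140:245,285:410]; x=cv2.resize(x,None,fx=6,fy=5.7,interpolation=cv2.INTER_CUBIC); cv2.imwrite('pics/crop.png',x[:,:,::-1])
E
```

```text
pins
[310.  165.8] [ 3  0  5  3 13] [633.7 -65.1  23. ]
[335. 173.] [29  7  3  3  9] [ 611.4 -144.    23. ]
[359.  178.5] [54 13  1  2  2] [ 594.5 -219.5   23. ]
[324. 181.] [18 15  3  3  9] [ 585.7 -109.2   23. ]
[344.9 181.9] [39 16  3  3  8] [ 583.4 -174.9   23. ]
[309. 192.] [ 4 26  1  3  3] [550.4 -62.   23. ]
[358. 202.] [53 36  1  3  3] [ 520.  -215.7   23. ]
[322.9 208.9] [17 43  3  3  8] [ 497.5 -105.5   23. ]
[343.3 210. ] [37 44  3  3  7] [ 494.5 -169.4   23. ]
[308.  215.5] [ 3 50  1  2  2] [476.3 -59.   23. ]
[332.7 217.9] [26 52  4  3  9] [ 469.4 -136.    23. ]
[306.9 223.6] [ 0 56  5  6 27] [451.  -55.6  23. ]
[342.5 223. ] [35 58  6  1  6] [ 453.7 -166.7   23. ]
((204.0, 161.0), (16.0, 40.0), 90.0)
[[673.  334.6  16. ]
 [674.1 207.7  16. ]
 [622.6 206.7  16. ]
 [621.6 333.2  16. ]] [647.81041594 270.54227844  16.        ]
```

View pics/crop.png

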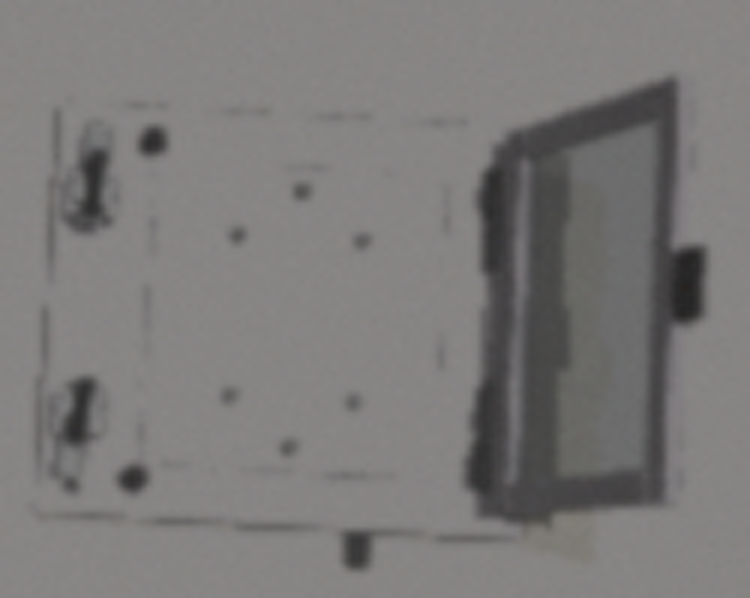

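The crop confirms both turnbuttons stand at about 0, with noses outward, and the six pins are clear. The seat is near (540,-140) and the nest yaw is about -93°. I'll lift and turn, then go above the long frame.

```bash
python3 -m handwheel '[[[0,0,-7.08],[0,0,-0.01],0],[[0,0,-7.08],[0,0,-0.01],0],[[0,0,-7.08],[0,0,-0.01],0],[[0,0,-7.08],[0,0,-0.01],0],[[0,0,-7.08],[0,0,-0.01],0]]'
python3 -m handwheel '[[[0,0,-7.08],[0,0,-0.01],0],[[0,0,-7.08],[0,0,-0.01],0],[[0,0,-7.08],[0,0,-0.01],0],[[0,0,-7.08],[0,0,-0.01],0]]'
python3 -m handwheel '[[[0,0,0],[0.037,0.0157,0],0],[[0,0,0],[0.037,0.0157,0],0],[[0,0,0],[0.037,0.0157,0],0],[[0,0,0],[0.037,0.0157,0],0],[[0,0,0],[0.037,0.0157,0],0]]'
python3 -m handwheel '[[[0,0,0],[0.037,0.0157,0],0],[[0,0,0],[0.037,0.0157,0],0],[[0,0,0],[0.037,0.0157,0],0],[[0,0,0],[0.037,0.0157,0],0],[[0,0,0],[0.037,0.0157,0],0]]'
python3 -m handwheel '[[[0,0,0],[0.037,0.0157,0],0],[[0,0,0],[0.037,0.0157,0],0],[[0,0,0],[0.037,0.0157,0],0],[[0,0,0],[0.037,0.0157,0],0],[[0,0,0],[0.037,0.0157,0],0]]'
python3 -m handwheel '[[[0,0,0],[0.037,0.0157,0.005],0],[[0,0,0],[0.037,0.0157,0.005],0],[[0,0,0],[0.037,0.0157,0.005],0],[[0,0,0],[0.037,0.0157,0.005],0],[[0,0,0],[0.037,0.0157,0.005],0]]'
python3 -c "
from h import *
s=ctrl.read_state();print(s['clock'],s['eef_pos'],np.degrees(s['tool_rot']),s['qpos'])"
```

```text
clock: 0.57
eef_pos: [287.7, -582.5, 281.4]
tool_rot: [-3.141, -0.0, 1.083]
force: [0.1, -0.0, -0.5]
width: 85.5
gripper_force: 0.0
clock: 0.9
eef_pos: [287.6, -582.6, 321.4]
tool_rot: [-3.141, -0.001, 1.577]
force: [0.1, -0.2, -0.7]
width: 85.4
gripper_force: 0.0
clock: 1.32
eef_pos: [366.5, -395.9, 321.1]
tool_rot: [-3.141, -0.0, 1.57]
force: [0.6, -0.2, 1.0]
width: 85.6
gripper_force: 0.0
clock: 1.73
eef_pos: [445.0, -210.9, 321.3]
tool_rot: [-3.141, 0.0, 1.571]
force: [1.1, -0.2, -0.5]
width: 85.3
gripper_force: 0.0
clock: 2.15
eef_pos: [523.6, -26.0, 321.3]
tool_rot: [-3.141, 0.0, 1.571]
force: [0.8, -0.9, 0.5]
width: 85.5
gripper_force: 0.0
clock: 2.57
eef_pos: [602.2, 158.9, 295.8]
tool_rot: [-3.141, 0.001, 1.571]
force: [0.7, -1.4, 0.8]
width: 85.6
gripper_force: 0.0
2.5667 [602.16478758 158.89286436 295.7531292 ] [-1.79975317e+02  3.18946265e-02  8.99935650e+01] [-0.04428228  0.55633026 -0.42956241  1.50514388  0.24550165  1.13430641
 -0.52106314]
```

```bash
python3 -m handwheel '[[[0,0,0],[0.028,0.0115,0.02],0],[[0,0,0],[0.028,0.0115,0.02],0],[[0,0,0],[0.028,0.0115,0.02],0],[[0,0,0],[0.028,0.0115,0.02],0],[[0,0,0],[0,0,0],0]]'
python3 - <<'E'
from h import *
d=img("wrist"); save(d,'w1.png'); print(d['fx'],d['cx'],d['cy'],d['pose'].round(2))
g=cv2.cvtColor(d['pixels'],cv2.COLOR_RGB2GRAY)
n,l,st,c=cv2.connectedComponentsWithStats((g<60).astype(np.uint8))
for i in range(1,n):
    if st[i,4]>1500:
        r=cv2.minAreaRect(np.argwhere(l==i)[:,::-1].astype(np.float32)); b=cv2.boxPoints(r)
        W=np.array([ray(d,u,v,16) for u,v in b]); print(st[i],W.round(1).tolist(),W.mean(0).round(1),np.linalg.norm(W[0]-W[1]),np.linalg.norm(W[2]-W[1]))
E
```

```text
clock: 2.98
eef_pos: [645.0, 276.0, 210.3]
tool_rot: [-3.134, -0.002, 1.578]
force: [-0.8, 0.2, -0.2]
width: 85.4
gripper_force: 0.0
315.4385672673481 278.77749899087473 201.60397448810843 [[ 1.0000e+00 -1.0000e-02  0.0000e+00  6.4592e+02]
 [ 1.0000e-02  9.6000e-01  2.9000e-01  3.4888e+02]
 [-1.0000e-02 -2.9000e-01  9.6000e-01  3.5302e+02]
 [ 0.0000e+00  0.0000e+00  0.0000e+00  1.0000e+00]]
[ 263  121   49  116 2569] [[626.4, 206.3, 16.0], [627.3, 335.0, 16.0], [677.0, 335.3, 16.0], [681.7, 206.9, 16.0]] [653.1 270.9  16. ] 128.63820579486273 49.71398981065678
[  86  140   75   86 2441] [[437.3, 302.6, 16.0], [489.9, 320.6, 16.0], [511.5, 230.8, 16.0], [455.2, 209.7, 16.0]] [473.5 265.9  16. ] 55.61679075097695 92.38006432431274
[ 474  167   86   71 3483] [[853.9, 288.7, 16.0], [944.7, 289.5, 16.0], [965.8, 208.6, 16.0], [868.8, 207.6, 16.0]] [908.3 248.6  16. ] 90.80952796451075 83.6376958592204
[    0   257   560   163 52783] [[314.3, 176.3, 16.0], [972.4, 183.4, 16.0], [1037.2, -64.8, 16.0], [251.5, -77.4, 16.0]] [643.8  54.4  16. ] 658.1259728920515 256.4537616718297
```

View pics/w1.png

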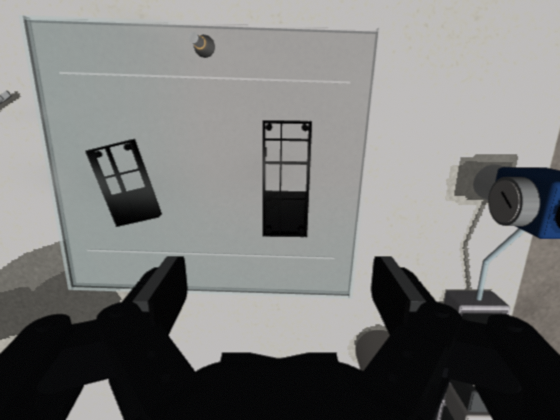

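The wrist view shows the long frame centred between the fingers (col 287, rows 121–236), near (650, 271), so I'll descend and grip it.

```bash
python3 -m handwheel '[[[0,0,0],[0.0007,0.001,0.035],0],[[0,0,0],[0.0007,0.001,0.035],0],[[0,0,0],[0,0,0.035],0],[[0,0,0],[0,0,0.035],0],[[0,0,0],[0,0,0.035],0]]'
python3 -m handwheel '[[[0,0,0],[0,0,0.025],0],[[0,0,0],[0,0,0.01],0],[[0,0,0],[0,0,0],0],[[0,0,0],[0,0,0],0]]'
python3 -m handwheel '[[[0,0,0],[0,0,0],0.2],[[0,0,0],[0,0,0],0.4],[[0,0,0],[0,0,0],0.7],[[0,0,0],[0,0,0],0.7],[[0,0,0],[0,0,0],0.7]]'
python3 -m handwheel '[[[0,0,0],[0,0,0],0.7],[[0,0,0],[0,0,0],0.7],[[0,0,0],[0,0,0],0.7]]'
```

```text
clock: 3.45
eef_pos: [650.5, 268.9, 40.9]
tool_rot: [3.14, 0.001, 1.569]
force: [0.6, -0.5, 0.1]
width: 85.2
gripper_force: 0.0
clock: 3.78
eef_pos: [650.7, 270.3, 7.5]
tool_rot: [3.14, -0.0, 1.57]
force: [0.5, 0.1, 0.5]
width: 85.2
gripper_force: 0.0
clock: 4.2
eef_pos: [651.3, 271.3, 9.0]
tool_rot: [3.138, -0.001, 1.571]
force: [-0.2, -0.7, 6.8]
width: 49.5
gripper_force: 61.1
clock: 4.45
eef_pos: [651.4, 271.3, 9.0]
tool_rot: [3.138, -0.001, 1.571]
force: [-1.0, -0.3, 6.5]
width: 49.7
gripper_force: 61.1
```

```bash
python3 -m handwheel '[[[0,0,0],[0,0,-0.01],0.7],[[0,0,0],[0,0,-0.03],0.7],[[0,0,0],[0,0,-0.04],0.7],[[0,0,0],[0,0,-0.04],0.7],[[0,0,0],[0,0,-0.01],0.7]]'
python3 -m handwheel '[[[0,0,0],[0,0,0],0.7],[[0,0,0],[0,0,0],0.7]]'
python3 - <<'E'
from h import *
d=img("wrist"); save(d,'w2.png'); print(d['pose'][:3,3])
s=ctrl.read_state(); print(s['eef_pos'],np.degrees(s['tool_rot']),s['width'],s['gripper_force'])
E
```

```text
clock: 4.87
eef_pos: [653.4, 273.0, 144.8]
tool_rot: [3.131, -0.006, 1.571]
force: [0.5, 1.4, 0.3]
width: 49.5
gripper_force: 62.3
clock: 5.03
eef_pos: [650.2, 270.7, 137.8]
tool_rot: [3.14, -0.0, 1.571]
force: [-0.2, 0.5, -1.5]
width: 49.3
gripper_force: 62.3
[650.24178194 343.84405776 280.38131795]
[649.25549901 270.16929725 136.08503931] [-1.79959735e+02  4.35160808e-02  9.00079601e+01] 49.51041102245372 62.28410840034485
```

View pics/w2.png

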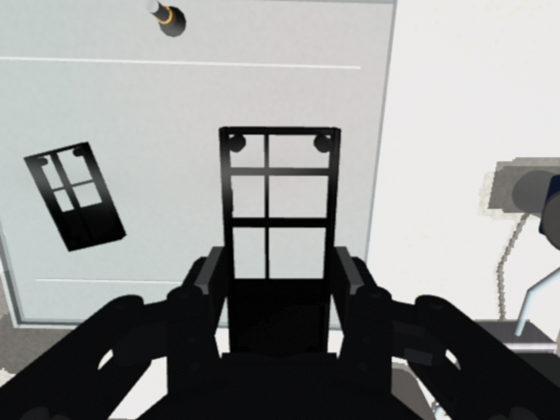

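The frame is held with its far end at row 127 (cols 219–340), and it looks straight.

```bash
python3 - <<'E'
from h import *
d=img("wrist"); s=ctrl.read_state(); print(s['eef_pos'],s['tool_rot'])
g=cv2.cvtColor(d['pixels'],cv2.COLOR_RGB2GRAY)
for r in (126,127,128,129,130,135,200,235): 
    c=np.where(g[r,150:400]<70)[0]+150; print(r,c.min() if len(c) else 0,c.max() if len(c) else 0)
for c in (225,250,300,335): print(c,np.where(g[100:,c]<70)[0][:12]+100)
for z in (131,143):
  for u,v in ((219.5,127),(341,127),(222,200),(336.5,200)): print(z,u,v,(ray(d,u,v,z)-s['eef_pos']).round(1))
E
```

```text
[648.80798726 269.89864247 135.0633999 ] [-3.13936620e+00  1.49619862e-03  1.57097301e+00]
126 0 0
127 223 305
128 220 336
129 220 339
130 219 340
135 220 339
200 223 335
235 224 333
225 [127 128 129 130 131 132 133 134 135 136 137 138]
250 [127 128 129 130 131 132 133 218 219 220 221 222]
300 [127 128 129 130 131 132 133 134 169 170 171 172]
335 [128 129 130 131 132 133 134 135 136 137 138 139]
131 219.5 127 [-26.1  64.5  -4.1]
131 341 127 [29.3 64.5 -4.1]
131 222 200 [-26.8  29.7  -4.1]
131 336.5 200 [29.1 29.7 -4.1]
143 219.5 127 [-23.9  65.2   7.9]
143 341 127 [27.  65.2  7.9]
143 222 200 [-24.6  33.3   7.9]
143 336.5 200 [26.8 33.3  7.9]
```

```bash
python3 -m handwheel '[[[0,0,0],[-0.0373,-0.01,0],0.7],[[0,0,0],[-0.0373,-0.01,0],0.7],[[0,0,0],[-0.0373,-0.01,0],0.7],[[0,0,0],[-0.0373,-0.01,0],0.7],[[0,0,0],[-0.0373,-0.01,0],0.7]]'
python3 -m handwheel '[[[0,0,0],[-0.0373,-0.01,0],0.7],[[0,0,0],[-0.0373,-0.01,0],0.7],[[0,0,0],[-0.0373,-0.01,0],0.7],[[0,0,0],[-0.0373,-0.01,0],0.7],[[0,0,0],[-0.0373,-0.01,0],0.7]]'
python3 -m handwheel '[[[0,0,0],[-0.0373,-0.01,0],0.7],[[0,0,7.16],[0,0,0],0.7],[[0,0,7.16],[0,0,0],0.7],[[0,0,7.16],[0,0,0],0.7],[[0,0,7.16],[0,0,0],0.7]]'
python3 -m handwheel '[[[0,0,7.16],[0,0,0],0.7],[[0,0,7.16],[0,0,0],0.7],[[0,0,7.16],[0,0,0],0.7],[[0,0,7.16],[0,0,0],0.7],[[0,0,7.16],[0,0,0],0.7]]'
python3 -m handwheel '[[[0,0,7.16],[0,0,0],0.7],[[0,0,7.16],[0,0,0],0.7],[[0,0,7.16],[0,0,0],0.7],[[0,0,7.16],[0,0,0],0.7],[[0,0,0],[0,0,0.02],0.7]]'
python3 -m handwheel '[[[0,0,0],[0,0,0.02],0.7],[[0,0,0],[0,0,0.02],0.7],[[0,0,0],[0,0,0],0.7],[[0,0,0],[0,0,0],0.7],[[0,0,0],[0,0,0],0.7]]'
python3 - <<'E'
from h import *
d=img("wrist"); save(d,'w3.png'); print(d['pose'].round(3))
s=ctrl.read_state(); print(s['eef_pos'],np.degrees(s['tool_rot']),s['width'],s['qpos'])
np.save('w3.npy',d['pose'])
E
```

```text
clock: 5.55
eef_pos: [597.8, 82.2, 134.5]
tool_rot: [-3.138, 0.001, 1.571]
force: [0.7, -0.2, -0.8]
width: 49.2
gripper_force: 62.3
clock: 5.97
eef_pos: [547.8, -103.9, 134.7]
tool_rot: [-3.138, -0.001, 1.571]
force: [-0.3, -0.7, -0.6]
width: 49.3
gripper_force: 62.3
clock: 6.38
eef_pos: [538.4, -140.0, 134.7]
tool_rot: [-3.138, 0.001, 1.064]
force: [-0.5, -0.1, -0.3]
width: 49.0
gripper_force: 62.3
clock: 6.8
eef_pos: [538.5, -139.5, 134.7]
tool_rot: [-3.14, 0.003, 0.44]
force: [1.1, 0.3, -0.6]
width: 49.8
gripper_force: 62.3
clock: 7.22
eef_pos: [541.3, -140.1, 117.4]
tool_rot: [3.14, -0.003, -0.059]
force: [0.1, -2.0, -0.5]
width: 49.3
gripper_force: 62.3
clock: 7.63
eef_pos: [539.8, -139.8, 76.3]
tool_rot: [3.142, 0.001, -0.054]
force: [0.7, -0.3, -1.5]
width: 49.2
gripper_force: 62.3
[[-5.40000e-02  9.56000e-01  2.89000e-01  6.13726e+02]
 [-9.99000e-01 -5.20000e-02 -1.50000e-02 -1.44076e+02]
 [ 0.00000e+00 -2.89000e-01  9.57000e-01  2.18793e+02]
 [ 0.00000e+00  0.00000e+00  0.00000e+00  1.00000e+00]]
[ 540.27086572 -139.84660249   76.89364138] [ 1.79988379e+02 -4.58099126e-02 -3.08149158e+00] 49.17005636924437 [ 0.17866585  0.71631446  0.03750014  1.90550251 -0.04942046  0.51982912
 -1.37474261]
```

View pics/w3.png

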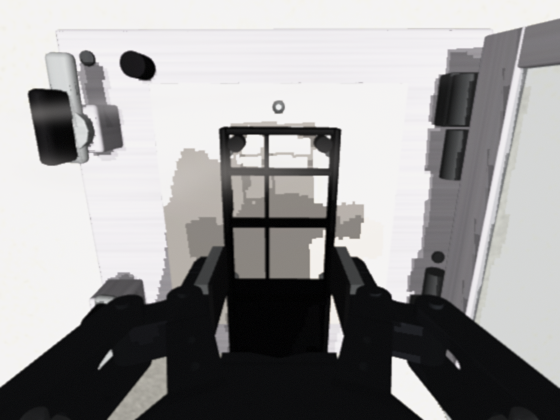

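The +y pin shows at (279,107) and the frame is centred on col 279.5. I'll check the lengthwise distance to that pin.

```bash
python3 - <<'E'
from h import *
s=ctrl.read_state(); d=img("wrist"); g=cv2.cvtColor(d['pixels'],cv2.COLOR_RGB2GRAY)
m=(g[92:122,264:294]<160); n,l,st,c=cv2.connectedComponentsWithStats(m.astype(np.uint8)); print(st,c+[264,92])
i=1+np.argmax(st[1:,4]); u,v=c[i]+[264,92]
a=s['tool_rot'][2]; X=np.array([np.cos(a),np.sin(a)]);Y=np.array([np.sin(a),-np.cos(a)])
for q,z in (((u,v),26),((219.5,127),84),((341,127),84),((279.7,127),84),((222,200),84),((336.5,200),84)):
    P=(ray(d,*q,z)-s['eef_pos'])[:2]; print(q,P@X,P@Y)
E
```

```text
[[  0   0  30  30 809]
 [  8  10  12  13  91]] [[278.56736712 106.33498146]
 [277.9010989  107.96703297]]
(np.float64(277.9010989010989), np.float64(107.96703296703296)) 73.28426045901544 -0.1040867700187452
(219.5, 127) 65.82411892656013 -24.438217580374506
(341, 127) 65.82683771779134 26.440741390003755
(279.7, 127) 65.82546588413199 0.76849864217617
(222, 200) 33.95843520672051 -25.038146680663804
(336.5, 200) 33.95499615401589 26.236040228261004
```

```bash
python3 -m handwheel '[[[0,0,0],[0.001,-0.0007,0.015],0.7],[[0,0,0],[0,0,0.015],0.7],[[0,0,0],[0,0,0.01],0.7],[[0,0,0],[0,0,0.005],0.7],[[0,0,0],[0,0,0.002],0.7]]'
python3 -m handwheel '[[[0,0,0],[0,0,0.002],0.7],[[0,0,0],[0,0,0.001],0.7],[[0,0,0],[0,0,0.001],0.7],[[0,0,0],[0,0,0],0.7],[[0,0,0],[0,0,0],0.7]]'
python3 -m handwheel '[[[0,0,0],[0,0,0.001],0.7],[[0,0,0],[0,0,0.001],0.7],[[0,0,0],[0,0,0],0.7],[[0,0,0],[0,0,0],0.7]]'
```

```text
clock: 8.15
eef_pos: [540.7, -139.0, 29.0]
tool_rot: [-3.142, 0.001, -0.054]
force: [-1.8, 0.1, -0.2]
width: 49.4
gripper_force: 62.3
clock: 8.57
eef_pos: [541.1, -139.1, 25.6]
tool_rot: [3.142, -0.001, -0.054]
force: [-0.3, 0.6, -0.4]
width: 49.2
gripper_force: 62.3
clock: 8.9
eef_pos: [540.8, -139.0, 23.3]
tool_rot: [-3.142, 0.0, -0.054]
force: [-0.0, 0.8, 0.0]
width: 49.4
gripper_force: 62.3
```

```bash
python3 -m handwheel '[[[0,0,0],[0,0,0.0007],0.7],[[0,0,0],[0,0,0.0005],0.7],[[0,0,0],[0,0,0],0.7],[[0,0,0],[0,0,0],0.7]]'
python3 -m handwheel '[[[0,0,0],[0,0,0.0005],0.7],[[0,0,0],[0,0,0.0005],0.7],[[0,0,0],[0,0,0],0.7],[[0,0,0],[0,0,0],0.7]]'
```

```text
clock: 9.23
eef_pos: [540.9, -139.0, 23.0]
tool_rot: [3.142, -0.0, -0.054]
force: [-1.6, 0.1, 8.2]
width: 49.7
gripper_force: 63.3
clock: 9.57
eef_pos: [540.9, -139.0, 22.9]
tool_rot: [3.142, -0.001, -0.054]
force: [-3.1, 1.4, 16.6]
width: 49.4
gripper_force: 64.3
```

Contact came at exactly seat height, so I'll release, lift and look.

```bash
python3 -m handwheel '[[[0,0,0],[0,0,-0.0008],0.7],[[0,0,0],[0,0,0],0.4],[[0,0,0],[0,0,0],0.2],[[0,0,0],[0,0,0],0.15],[[0,0,0],[0,0,0],0.15]]'
python3 -m handwheel '[[[0,0,0],[0,0,-0.01],0.15],[[0,0,0],[0,0,-0.04],0.15],[[0,0,0],[0,0,-0.04],0.15],[[0,0,0],[0,0,-0.04],0.15],[[0,0,0],[0,0,-0.04],0.15]]'
python3 -m handwheel '[[[0,0,0],[0,0,-0.04],0.15],[[0,0,0],[0,0,-0.04],0.15],[[0,0,0],[0,0,0],0.15],[[0,0,0],[0,0,0],0.15]]'
python3 - <<'E'
from h import *
d=img("wrist"); save(d,'w4.png'); s=ctrl.read_state(); print(s['eef_pos'],s['tool_rot'])
E
```

```text
clock: 9.98
eef_pos: [540.8, -139.0, 21.7]
tool_rot: [-3.142, 0.0, -0.054]
force: [-0.8, 0.2, -0.5]
width: 72.4
gripper_force: 0.0
clock: 10.4
eef_pos: [540.4, -138.9, 194.2]
tool_rot: [-3.142, 0.0, -0.054]
force: [0.7, 0.1, 0.6]
width: 73.0
gripper_force: 0.0
clock: 10.73
eef_pos: [542.3, -139.4, 275.2]
tool_rot: [3.141, -0.006, -0.054]
force: [-0.2, -0.8, -0.6]
width: 72.6
gripper_force: 0.0
[ 540.89882592 -139.03645195  273.0691009 ] [ 3.14137775e+00 -1.93356038e-03 -5.37128521e-02]
```

View pics/w4.png

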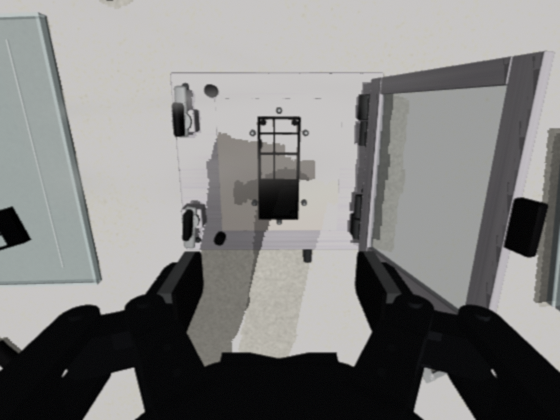

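All six pins surround the frame (column 279; top pin at row 110, bottom pin at row 221), so it lies flat in the seat. The wings are near (180,118) and (188,224), and the tab is at (526,227). Next I'll measure the pivots and the cover angle.

```bash
python3 - <<'E'
from h import *
s=ctrl.read_state(); w=img("wrist"); t=img("top")
def comp(d,x0,y0,x1,y1,th):
    g=cv2.cvtColor(d['pixels'],cv2.COLOR_RGB2GRAY)[y0:y1,x0:x1]
    n,l,st,c=cv2.connectedComponentsWithStats((g<th).astype(np.uint8)); i=1+np.argmax(st[1:,4]); 
    r=cv2.minAreaRect(np.argwhere(l==i)[:,::-1].astype(np.float32)); print('  ',st[i]+[x0,y0,0,0,0],r); return c[i]+[x0,y0]
S=np.array([541,-139.5]); a=np.radians(-93.1); nx=np.array([np.cos(a),np.sin(a)]); ny=np.array([-nx[1],nx[0]])
def nest(P): return np.r_[(P[:2]-S)@nx,(P[:2]-S)@ny].round(1)
for nm,b in (('l',(172,98,192,140)),('r',(180,205,198,242))):
    c=comp(w,*b,60); P=ray(w,*c,64); print('wrist',nm,c,P.round(1),nest(P))
for nm,b in (('l',(292,158,308,182)),('r',(292,203,304,224))):
    c=comp(t,*b,70); P=ray(t,*c,66); print('top',nm,c,P.round(1),nest(P))
cw=comp(w,500,190,548,262,50); ct=comp(t,394,180,410,200,60)
def line(d,u,v): 
    A=ray(d,u,v,0); o=d['pose'][:3,3]; r=A-o; return o,r/np.linalg.norm(r)
o1,r1=line(w,*cw);o2,r2=line(t,*ct)
k=np.linalg.lstsq(np.c_[r1,-r2],o2-o1,rcond=None)[0]; p,q=o1+k[0]*r1,o2+k[1]*r2; print('tab',cw,ct,p.round(1),q.round(1),nest((p+q)/2))
for px in ((252,132),(306,132),(279,110),(279,221),(305,202)): P=ray(w,*px,28); print('pin',px,P.round(1),nest(P))
E
```

```text
[173 108  12  26 265] ((6.105057716369629, 22.68093490600586), (25.200828552246094, 10.72906494140625), 86.42366790771484)
wrist l [178.21509434 120.94716981] [606.2 -34.2  64. ] [-108.7   59.4]
   [183 208  10  31 262] ((7.5, 18.0), (30.0, 9.0), 90.0)
wrist r [187.19847328 223.00763359] [488.8 -27.8  64. ] [-108.7  -58.2]
   [299 167   3  11  24] ((8.0, 14.0), (10.0, 2.0), 90.0)
top l [300.04166667 171.66666667] [607.5 -31.8  66. ] [-111.2   60.6]
   [296 207   4  11  23] ((5.513513565063477, 8.91891860961914), (2.3015859127044678, 10.192737579345703), 9.462322235107422)
top r [297.65217391 212.2173913 ] [482.4 -24.8  66. ] [-111.4  -64.7]
   [ 508  197   40   59 1802] ((28.89044952392578, 35.9747200012207), (34.403507232666016, 56.064971923828125), 12.994616508483887)
   [396 184   6  12  52] ((4.509999752044678, 9.430000305175781), (4.525484085083008, 11.455129623413086), 8.130102157592773)
tab [528.68645949 225.56381798] [398.73076923 189.40384615] [ 534.2 -297.9  228.4] [ 532.6 -296.5  227.8] [157.9   1. ]
pin (252, 132) [ 587.8 -109.8   28. ] [-32.2  45.1]
pin (306, 132) [ 584.3 -174.7   28. ] [32.8 45.1]
pin (279, 110) [ 611.4 -143.6   28. ] [ 0.3 70.5]
pin (279, 221) [ 472.3 -136.2   28. ] [  0.4 -68.8]
pin (305, 202) [ 496.4 -170.9   28. ] [ 33.7 -42.9]
```

```bash
python3 -m handwheel '[[[0,0,0],[0,0,-0.005],1],[[0,0,0],[0,0,-0.005],1],[[0,0,0],[0,0,0],1],[[0,0,0],[0,0,0],1],[[0,0,0],[0,0,0],1]]'
python3 -m handwheel '[[[0,0,0],[0,0.041,0],1],[[0,0,0],[0,0.041,0],1],[[0,0,0],[0,0.041,0],1],[[0,0,0],[0,0.041,0],1],[[0,0,0],[0,0.041,0],1]]'
python3 -m handwheel '[[[0,0,0],[0,0,0.02],1],[[0,0,0],[0,0,0.024],1],[[0,0,0],[0,0,0.024],1],[[0,0,0],[0,0,0],1],[[0,0,0],[0,0,0],1]]'
python3 -m handwheel '[[[0,0,0],[0,-0.01,0],1],[[0,0,0],[0,-0.01,0],1],[[0,0,0],[0,-0.012,0],1],[[0,0,0],[0,-0.012,0],1],[[0,0,0],[0,0,0],1]]'
python3 - <<'E'
from h import *
s=ctrl.read_state(); print(s['force'])
d=img("scene"); save(d,'s5.png')
E
```

```text
clock: 11.3
eef_pos: [540.8, -139.0, 281.6]
tool_rot: [-3.142, 0.001, -0.054]
force: [-0.0, -0.7, -0.3]
width: 11.4
gripper_force: 0.0
clock: 11.72
eef_pos: [529.4, -345.4, 281.7]
tool_rot: [-3.141, 0.0, -0.053]
force: [0.4, -0.9, 0.8]
width: -0.1
gripper_force: 0.0
clock: 12.13
eef_pos: [529.1, -343.2, 212.8]
tool_rot: [-3.14, 0.003, -0.054]
force: [-0.2, 0.3, 0.6]
width: -0.4
gripper_force: 0.0
clock: 12.55
eef_pos: [533.6, -295.9, 215.1]
tool_rot: [-3.14, -0.002, -0.049]
force: [1.1, 0.5, -0.6]
width: 0.3
gripper_force: 0.0
[ 1.11640829  0.4756328  -0.64010985]
```

View pics/s5.png

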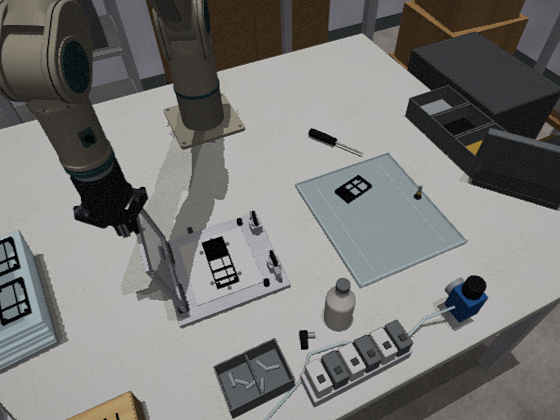

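The scene view shows the shut fingers behind the tab at about (130,225), and the frame is in the nest. I'll push the cover along its arc.

```bash
python3 -m handwheel '[[[0,0,0],[0,-0.01,-0.004],1],[[0,0,0],[0,-0.01,-0.004],1],[[0,0,0],[0,-0.01,-0.004],1],[[0,0,0],[0,-0.01,-0.004],1],[[0,0,0],[0,0,0],1]]'
python3 -m handwheel '[[[0,0,0],[0,-0.017,0.001],1],[[0,0,0],[0,-0.017,0.001],1],[[0,0,0],[0,-0.0166,0.004],1],[[0,0,0],[0,-0.0166,0.004],1],[[0,0,0],[0,-0.0156,0.007],1]]'
python3 -m handwheel '[[[0,0,0],[0,-0.0156,0.007],1],[[0,0,0],[0,-0.0142,0.0095],1],[[0,0,0],[0,-0.0142,0.0095],1],[[0,0,0],[0,-0.0123,0.0118],1],[[0,0,0],[0,-0.0123,0.0118],1]]'
python3 -m handwheel '[[[0,0,0],[0,-0.01,0.0138],1],[[0,0,0],[0,-0.01,0.0138],1],[[0,0,0],[0,-0.0075,0.0153],1],[[0,0,0],[0,-0.0075,0.0153],1],[[0,0,0],[0,0,0],1]]'
python3 - <<'E'
from h import *
s=ctrl.read_state(); print(s['force'],s['eef_pos'])
d=img("scene"); save(d,'s6.png')
E
```

```text
clock: 13.02
eef_pos: [535.3, -256.6, 230.9]
tool_rot: [-3.14, -0.001, -0.05]
force: [0.3, 0.4, -0.6]
width: -0.3
gripper_force: 0.0
clock: 13.43
eef_pos: [539.4, -176.4, 213.6]
tool_rot: [3.141, -0.002, -0.054]
force: [0.9, -0.1, 1.2]
width: 0.0
gripper_force: 0.7
clock: 13.85
eef_pos: [543.1, -107.6, 163.4]
tool_rot: [-3.141, -0.001, -0.053]
force: [0.1, -1.6, -0.1]
width: -0.2
gripper_force: 0.4
clock: 14.27
eef_pos: [542.8, -70.8, 102.8]
tool_rot: [-3.14, 0.005, -0.051]
force: [-0.5, 1.1, -0.8]
width: -0.2
gripper_force: 0.0
[-0.48513188  1.11248625 -0.78691083] [542.78053521 -70.83915519 102.80708481]
```

View pics/s6.png

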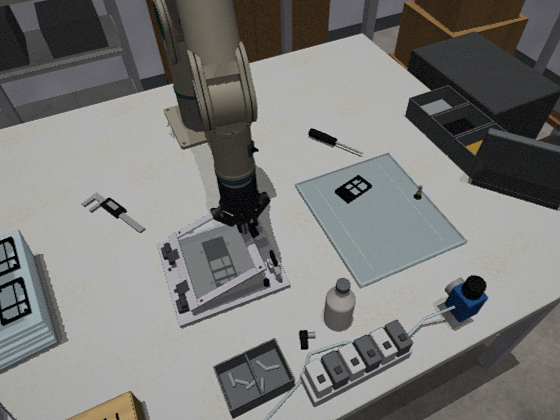

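The cover is following, about 20° open at (225,260), so I'll carry on down.

```bash
python3 -m handwheel '[[[0,0,0],[0,-0.005,0.0162],1],[[0,0,0],[0,-0.004,0.0162],1],[[0,0,0],[0,-0.002,0.014],1],[[0,0,0],[0,-0.001,0.012],1],[[0,0,0],[0,0,0],1]]'
python3 -m handwheel '[[[0,0,0],[0,0,0.001],1],[[0,0,0],[0,0,0.001],1],[[0,0,0],[0,0,0.0005],1],[[0,0,0],[0,0,0],1],[[0,0,0],[0,0,0],1]]'
```

```text
clock: 14.73
eef_pos: [544.2, -61.8, 45.5]
tool_rot: [-3.141, 0.002, -0.054]
force: [0.7, 0.2, 0.2]
width: -0.2
gripper_force: 0.0
clock: 15.15
eef_pos: [545.4, -61.9, 44.8]
tool_rot: [3.142, -0.001, -0.054]
force: [-0.1, 0.4, -1.1]
width: -0.1
gripper_force: 0.0
```

```bash
python3 -m handwheel '[[[0,0,0],[0,-0.003,0.001],1],[[0,0,0],[0,0,0.001],1],[[0,0,0],[0,0,0.001],1],[[0,0,0],[0,0,0],1],[[0,0,0],[0,0,0],1]]'
python3 -m handwheel '[[[0,0,0],[0,0,0.001],1],[[0,0,0],[0,0,0.001],1],[[0,0,0],[0,0,0],1],[[0,0,0],[0,0,0],1],[[0,0,0],[0,0,0],1]]'
```

```text
clock: 15.57
eef_pos: [545.1, -58.7, 41.1]
tool_rot: [3.142, 0.0, -0.054]
force: [-0.0, 0.1, -0.3]
width: -0.1
gripper_force: 0.0
clock: 15.98
eef_pos: [545.2, -58.8, 40.0]
tool_rot: [-3.142, -0.0, -0.054]
force: [-1.1, 1.0, 8.6]
width: 0.1
gripper_force: 3.9
```

```bash
python3 -m handwheel '[[[0,0,0],[0,0,0.001],1],[[0,0,0],[0,0,0.0005],1],[[0,0,0],[0,0,0],1],[[0,0,0],[0,0,0],1]]'
python3 -m handwheel '[[[0,0,0],[0,0,-0.01],1],[[0,0,0],[0,0,-0.03],1],[[0,0,0],[0,0,-0.04],1],[[0,0,0],[0,0,0],1],[[0,0,0],[0,0,0],1]]'
```

```text
clock: 16.32
eef_pos: [545.3, -58.8, 39.7]
tool_rot: [-3.141, -0.001, -0.054]
force: [-4.5, 0.8, 19.5]
width: -0.2
gripper_force: 9.8
clock: 16.73
eef_pos: [547.0, -59.0, 120.0]
tool_rot: [3.141, -0.005, -0.054]
force: [0.1, -0.5, -1.0]
width: -0.2
gripper_force: 0.0
```

```bash
python3 -m handwheel '[[[0,0,0],[-0.0205,-0.0101,0],0.55],[[0,0,0],[-0.0205,-0.0101,0],0.55],[[0,0,0],[-0.0205,-0.0101,0],0.55],[[0,0,0],[0,0,0],0.55],[[0,0,0],[0,0,0],0.55]]'
python3 - <<'E'
from h import *
s=ctrl.read_state(); d=img("wrist"); g=cv2.cvtColor(d['pixels'],cv2.COLOR_RGB2GRAY); print(s['eef_pos'],s['tool_rot'],s['width'])
u,v=proj(d,[487.1,-25.5,68]); print(u,v)
c=np.array(d['pixels']); cv2.imwrite('pics/w7.png',c[:,:,::-1])
m=(g<70).astype(np.uint8)
for r in range(int(v)-45,int(v)+20,6): print(r,''.join('#' if x else '.' for x in m[r,220:340:2]))
E
```

```text
clock: 17.15
eef_pos: [483.8, -24.5, 116.9]
tool_rot: [-3.142, 0.003, -0.052]
force: [0.7, 0.8, 0.5]
width: 38.4
gripper_force: 0.0
[483.83613226 -24.54350336 116.88539695] [-3.14151321e+00  2.64969481e-03 -5.23155353e-02] 38.4340430396856
279.36857958656793 220.77087636114794
175 ............................................................
181 ............................................................
187 ............................................................
193 ...........................########.........................
199 ........................##..########........................
205 .......................#...########.........................
211 ...........................########.........................
217 ..........................#########.........................
223 .........................#########..........................
229 ........................##########..........................
235 ........................#########...........................
```

```bash
python3 -m handwheel '[[[0,0,0],[0.001,0,0.025],0.55],[[0,0,0],[0.001,0,0.025],0.55],[[0,0,0],[0,0,0.01],0.55],[[0,0,0],[0,0,0],0.55],[[0,0,0],[0,0,0],0.55]]'
python3 -c "
from h import *
s=ctrl.read_state();p=s['eef_pos'];print(p,p-[487.1,-25.5,55.5],s['force'])"
```

```text
clock: 17.62
eef_pos: [487.5, -25.8, 57.3]
tool_rot: [3.141, 0.001, -0.054]
force: [0.2, 0.4, -0.3]
width: 38.1
gripper_force: 0.0
[487.46115094 -25.75503595  57.29520555] [ 0.36115094 -0.25503595  1.79520555] [ 0.24517679  0.36814178 -0.2738986 ]
```

Aligned. Grip at this height.

```bash
python3 -m handwheel '[[[0,0,0],[0,0,0.0008],0.7],[[0,0,0],[0,0,0],0.8],[[0,0,0],[0,0,0],0.95],[[0,0,0],[0,0,0],1],[[0,0,0],[0,0,0],1]]'
python3 -m handwheel '[[[0,0,0],[0,0,0],1],[[0,0,0],[0,0,0],1],[[0,0,0],[0,0,0],1]]'
```

```text
clock: 18.03
eef_pos: [488.3, -25.6, 58.0]
tool_rot: [3.141, -0.002, -0.054]
force: [0.6, -0.5, 7.5]
width: 6.8
gripper_force: 60.7
clock: 18.28
eef_pos: [488.4, -25.7, 58.0]
tool_rot: [3.141, -0.002, -0.054]
force: [0.5, -1.6, 6.2]
width: 7.1
gripper_force: 60.7
```

```bash
python3 -m handwheel '[[[0,0,-6],[0,0,0],1],[[0,0,-7],[0,0,0],1],[[0,0,-7],[0,0,0],1],[[0,0,-7],[0,0,0],1],[[0,0,-7],[0,0,0],1]]'
python3 -m handwheel '[[[0,0,-7],[0,0,0],1],[[0,0,-7],[0,0,0],1],[[0,0,-7],[0,0,0],1],[[0,0,-7],[0,0,0],1],[[0,0,-7],[0,0,0],1]]'
python3 -m handwheel '[[[0,0,-7],[0,0,0],1],[[0,0,-7],[0,0,0],1],[[0,0,-7],[0,0,0],1],[[0,0,0],[0,0,0],1],[[0,0,0],[0,0,0],1]]'
python3 -c "
from h import *
s=ctrl.read_state();print(s['eef_pos'],np.degrees(s['tool_rot']),s['force'],s['torque'],s['width'])"
```

```text
clock: 18.7
eef_pos: [488.2, -25.3, 58.0]
tool_rot: [3.14, -0.002, 0.546]
force: [-0.5, 0.7, 6.5]
width: 7.0
gripper_force: 60.7
clock: 19.12
eef_pos: [488.0, -25.0, 58.0]
tool_rot: [3.14, -0.001, 1.157]
force: [-1.1, 1.6, 7.2]
width: 7.2
gripper_force: 60.8
clock: 19.53
eef_pos: [487.7, -25.0, 58.0]
tool_rot: [3.14, -0.0, 1.518]
force: [-1.9, 1.2, 7.8]
width: 7.3
gripper_force: 60.9
[487.74835078 -24.9674933   57.96370887] [ 1.79922672e+02 -1.23325368e-02  8.69785848e+01] [-1.93973929  1.15169587  7.82760933] [0.17160713 0.35653755 0.06835695] 7.279402376025052
```

```bash
python3 -m handwheel '[[[0,0,0],[0,0,0],0.8],[[0,0,0],[0,0,0],0.6],[[0,0,0],[0,0,0],0.55],[[0,0,0],[0,0,0],0.55],[[0,0,0],[0,0,-0.02],0.55]]'
python3 -m handwheel '[[[0,0,0],[0,0,-0.04],0.55],[[0,0,0],[0,0.03,0],0.55],[[0,0,0],[0,0.03,0],0.55],[[0,0,0],[0,0.03,0],0.55],[[0,0,0],[-0.0007,0.0294,0],0.55]]'
python3 -m handwheel '[[[0,0,-6],[0,0,0],0.55],[[0,0,-7],[0,0,0],0.55],[[0,0,-7],[0,0,0],0.55],[[0,0,-7],[0,0,0],0.55],[[0,0,-7],[0,0,0],0.55]]'
python3 -m handwheel '[[[0,0,-7],[0,0,0],0.55],[[0,0,-7],[0,0,0],0.55],[[0,0,-7],[0,0,0],0.55],[[0,0,-7],[0,0,0],0.55],[[0,0,-7],[0,0,0],0.55]]'
python3 -m handwheel '[[[0,0,-7],[0,0,0],0.55],[[0,0,-7],[0,0,0],0.55],[[0,0,-7],[0,0,0],0.55],[[0,0,0],[0,0,0],0.55],[[0,0,0],[0,0,0],0.55]]'
python3 - <<'E'
from h import *
s=ctrl.read_state(); d=img("wrist"); g=cv2.cvtColor(d['pixels'],cv2.COLOR_RGB2GRAY); print(s['eef_pos'],np.degrees(s['tool_rot']),s['width'])
u,v=proj(d,[606.9,-31.9,68]); print(u,v)
m=(g<70).astype(np.uint8)
for r in range(int(v)-45,int(v)+20,6): print(r,''.join('#' if x else '.' for x in m[r,220:340:2]))
E
```

```text
clock: 19.95
eef_pos: [485.3, -25.3, 74.8]
tool_rot: [-3.136, 0.001, 1.517]
force: [-0.6, -0.4, 0.5]
width: 38.5
gripper_force: 0.0
clock: 20.37
eef_pos: [607.9, -32.6, 117.4]
tool_rot: [3.141, 0.0, 1.517]
force: [0.7, 0.6, -0.6]
width: 38.6
gripper_force: 0.0
clock: 20.78
eef_pos: [606.3, -32.5, 116.6]
tool_rot: [-3.141, -0.0, 2.117]
force: [-0.3, 0.0, -0.3]
width: 38.3
gripper_force: 0.0
clock: 21.2
eef_pos: [606.4, -32.6, 116.6]
tool_rot: [-3.141, -0.0, 2.727]
force: [-0.2, -0.4, -0.4]
width: 38.7
gripper_force: 0.0
clock: 21.62
eef_pos: [606.3, -32.6, 116.5]
tool_rot: [3.141, -0.001, 3.084]
force: [-0.3, 0.1, 0.9]
width: 38.5
gripper_force: 0.0
[606.29056612 -32.58616427 116.46262118] [ 1.79984228e+02 -5.06120721e-02  1.76720247e+02] 38.465477279757
280.47393615501875 225.34276289842293
180 ............................................................
186 ............................................................
192 ..........................############......................
198 ..........................########..........................
204 .........................##########.........................
210 ...........................########.........................
216 ...........................########.........................
222 ...........................#######..........................
228 ...........................#######..........................
234 ..........................########..........................
240 ..........................########..........................
```

```bash
python3 -m handwheel '[[[0,0,0],[0,0,0.025],0.55],[[0,0,0],[0,0,0.025],0.55],[[0,0,0],[0,0,0.009],0.55],[[0,0,0],[0,0,0],0.55],[[0,0,0],[0,0,0],0.55]]'
python3 -m handwheel '[[[0,0,0],[0,0,0],0.7],[[0,0,0],[0,0,0],0.8],[[0,0,0],[0,0,0],0.95],[[0,0,0],[0,0,0],1],[[0,0,0],[0,0,0],1]]'
python3 -m handwheel '[[[0,0,0],[0,0,0],1],[[0,0,0],[0,0,0],1],[[0,0,0],[0,0,0],1]]'
```

```text
clock: 22.08
eef_pos: [606.7, -32.0, 58.1]
tool_rot: [3.141, -0.0, 3.087]
force: [0.3, -0.5, -0.3]
width: 38.5
gripper_force: 0.0
clock: 22.5
eef_pos: [607.5, -31.9, 59.4]
tool_rot: [3.141, 0.002, 3.088]
force: [-1.1, -0.2, 5.8]
width: 6.8
gripper_force: 60.2
clock: 22.75
eef_pos: [607.5, -31.9, 59.4]
tool_rot: [3.141, 0.002, 3.088]
force: [-1.0, 0.2, 6.9]
width: 6.9
gripper_force: 60.2
```

Yaw is 176.9°, so I'll turn +90° about tool z, ending at 86.9°.

```bash
python3 -m handwheel '[[[0,0,6],[0,0,0],1],[[0,0,7],[0,0,0],1],[[0,0,7],[0,0,0],1],[[0,0,7],[0,0,0],1],[[0,0,7],[0,0,0],1]]'
python3 -m handwheel '[[[0,0,7],[0,0,0],1],[[0,0,7],[0,0,0],1],[[0,0,7],[0,0,0],1],[[0,0,7],[0,0,0],1],[[0,0,7],[0,0,0],1]]'
python3 -m handwheel '[[[0,0,7],[0,0,0],1],[[0,0,7],[0,0,0],1],[[0,0,7],[0,0,0],1],[[0,0,0],[0,0,0],1],[[0,0,0],[0,0,0],1]]'
python3 -m handwheel '[[[0,0,0],[0,0,0],0.8],[[0,0,0],[0,0,0],0.6],[[0,0,0],[0,0,0],0.55],[[0,0,0],[0,0,0],0.55],[[0,0,0],[0,0,-0.02],0.55]]'
python3 -m handwheel '[[[0,0,0],[0,0,-0.04],0.55],[[0,0,0],[0,0,-0.04],0.55],[[0,0,0],[0,0,-0.04],0.55],[[0,0,0],[-0.03,-0.03,-0.03],0.55],[[0,0,0],[-0.03,-0.03,-0.03],0.55]]'
python3 -m handwheel '[[[0,0,0],[-0.035,0,0],0.55],[[0,0,0],[-0.035,0,0],0.55],[[0,0,0],[-0.035,0,0],0.55],[[0,0,0],[0,0,0],0.55],[[0,0,0],[0,0,0],0.55]]'
python3 - <<'E'
from h import *
s=ctrl.read_state(); print(s['eef_pos'],np.degrees(s['tool_rot']))
d=img("wrist"); c=d['pixels']
P=[[proj(d,[*(np.array([541,-139.5])-111*np.array([-.0541,-.9985])+k*60*np.array([.9985,-.0541])),68])] for k in(1,-1)]; print(P)
us=[p[0][0] for p in P]; vs=[p[0][1] for p in P]
x0,x1=int(max(0,min(us)-100)),int(min(560,max(us)+100)); y0,y1=int(max(0,min(vs)-80)),int(min(420,max(vs)+130)); print(x0,y0,x1,y1)
k=min(800/(x1-x0),600/(y1-y0)); cv2.imwrite('pics/fin.png',cv2.resize(c[y0:y1,x0:x1],None,fx=k*.99,fy=k*.99,interpolation=cv2.INTER_CUBIC)[:,:,::-1])
E
```

```text
clock: 23.17
eef_pos: [607.5, -31.9, 59.4]
tool_rot: [3.14, 0.002, 2.489]
force: [-1.5, 0.8, 6.2]
width: 6.9
gripper_force: 60.2
clock: 23.58
eef_pos: [607.5, -31.8, 59.4]
tool_rot: [3.139, 0.0, 1.878]
force: [-2.3, 1.0, 5.5]
width: 7.3
gripper_force: 60.2
clock: 24.0
eef_pos: [607.5, -31.8, 59.3]
tool_rot: [3.139, -0.0, 1.519]
force: [-0.3, 1.1, 7.3]
width: 7.1
gripper_force: 60.4
clock: 24.42
eef_pos: [603.7, -32.8, 74.8]
tool_rot: [-3.135, 0.0, 1.518]
force: [-0.6, -0.8, -0.1]
width: 38.4
gripper_force: 0.0
clock: 24.83
eef_pos: [556.7, -76.5, 248.0]
tool_rot: [3.139, -0.001, 1.521]
force: [0.4, -1.5, 0.1]
width: 38.5
gripper_force: 0.0
clock: 25.25
eef_pos: [549.4, -185.8, 245.5]
tool_rot: [-3.141, 0.001, 1.512]
force: [-1.3, 0.5, 0.4]
width: 38.5
gripper_force: 0.0
[ 549.41064279 -185.81960132  245.53413919] [-1.79947136e+02  4.37189043e-02  8.66239116e+01]
[[(np.float64(332.3733833322016), np.float64(8.273711557174806))], [(np.float64(198.20809560478642), np.float64(9.001357195815558))]]
98 0 432 139
```

```bash
python3 -m handwheel '[[[0,0,0],[0.035,0,0],0.55],[[0,0,0],[0.03,0,0],0.55],[[0,0,0],[0,0,0],0.55],[[0,0,0],[0,0,0],0.55],[[0,0,0],[0,0,0],0.55]]'
python3 - <<'E'
from h import *
d=img("wrist"); c=d['pixels']
cv2.imwrite('pics/fin.png',cv2.resize(c[0:300],None,fx=1.42,fy=2,interpolation=cv2.INTER_CUBIC)[:,:795,::-1])
E
```

```text
clock: 25.72
eef_pos: [553.9, -116.6, 246.0]
tool_rot: [-3.141, 0.0, 1.52]
force: [1.0, 1.0, 0.1]
width: 38.4
gripper_force: 0.0
```

View pics/fin.png

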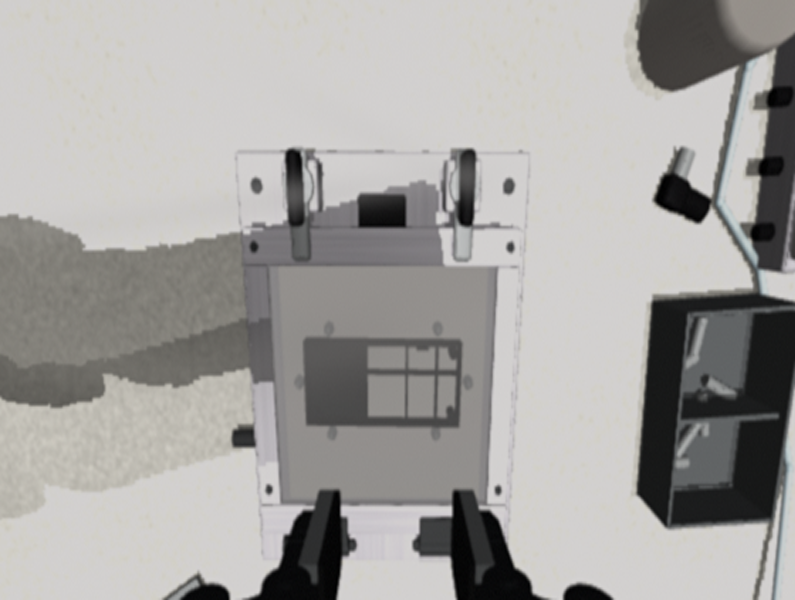

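The final view shows the frame between the pins (about (383,382)) under the shut cover. Both noses stand square over the free rim, near (301,245) and (463,245), and the gripper is clear.

```bash
python3 -c "
from cell import ctrl
print(ctrl.finish_job())"
```

```text
the job is handed in; nothing more can be done
None
```

The job is handed in at about 26 s: the long frame lies flat between the nest pins, the cover is pressed fully shut, both turnbuttons stand square over its rim, and I moved nothing else.

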